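Close a sample bottle in the guarded bench press

ROBOT

A 7-joint arm with a two-finger parallel gripper is mounted at the origin on the work surface; the furniture and walls round the work are solid. World frame = base frame: x ahead of the robot, y to its left, z up, the work surface at z = 0. Lengths are in m, angles in rad, forces in N, time in s.
With the tool pointing down it reaches from about 0.4 to 0.875 m from the base axis. Payload 19.3 kg.
Tool frame: the origin (TCP) lies at the very end of the fingers, on their centre line; the grasp point (between the pads) lies 19 mm behind it; z points along the fingers, x is the direction in which the jaws open and shut, and the axes are right-handed (so a half turn about z gives the same grasp; the last joint's range is limited). The gripper opens to 85 mm and grips with 20 to 120 N. Pads are 22 mm wide; open, the fingers measure 114 mm over their backs; the gripper's body (76 mm by 85 mm) begins 54 mm behind the grasp point. The pads swing forward as they close: fully open they stand 13 mm farther back than shut.
Start: joints at [-1.312, 0.521, -0.036, 1.599, 0.021, 1.021, -0.113], TCP at [0.202, 0.592, 0.231] pointing down, gripper open.
Joint ranges: [-2.91, 2.91], [-0.3, 2.13], [-1.5, 1.42], [0.17, 2.43], [-1.26, 4.41], [0.16, 1.93], [-2.52, 2.52]. Speed limits (rad/s): [1.89, 1.89, 2.39, 2.39, 3.01, 3.01, 3.01].

INTERFACE

Orientations are given as a unit quaternion [w, x, y, z].
In Python, from workcell import robot, capture, calibration, job gives the robot as it stands. The module is installed in compiled form; this text tells all that it offers.
- The arm moves only by the tool send_rows, never from a script. Its argument "steps" is text: rows parted by semicolons, each of 7 numbers parted by spaces: the shift along the world's x, y, z in cm, then the turn, a rotation vector about the world's x, y, z in rad, then the closure, from -1 (fully open) to 1 (shut). In form: dx dy dz wx wy wz hand; .... A call has 1 to 12 rows; each row shifts and turns the commanded pose from where the row before left it; what a row does not reach is not made up. A row lasts 1/8 s, in which the tool goes at most 62.5 mm and 10.7 degrees, less where a joint would pass 70% of its speed; a pose out of reach is approached as far as the arm can. A call is refused whole if a number of a shift passes 6.25 or a number of a turn 0.188, either way. A call with a gripper value outside its range is refused whole. The fingers move at their own pace and stop on an object; the grip force is fixed at half the most. Time passes only in rows, so rows that do not move let the fingers close. It gives the time, the measured TCP pose, the force and the opening at its end, in the units of the state.
- robot.state(): the state, without advancing time (a new reading comes with each control period).
- capture(name): name is "scene" or "top" or "wrist"; returns the picture (420x560x3 uint8, blue, green, red); there is no depth.
- calibration(name): a dict with "K" (3x3 intrinsics, pixels), "xyz" and "orientation" of the camera in the world; the wrist camera has in their place "hand_eye" (4x4, takes a point from camera to tool coordinates, whose origin is the TCP and whose axes are the tool frame's). Camera axes: x right, y up, looking along -z (the intrinsics and any distortion apply to the point x, -y, -z); pixel columns grow to the right and rows downward; lengths in m; the calibration is good to about 2 mm. The wrist camera is an equidistant fisheye: a pixel r from the principal point sees the ray r / f radians off the axis. A picture is of the moment at which its call begins: read the wrist's pose just before it. calibration takes no time and is no camera call.
- job.sign_off(): hands the job in, once; it reports no verdict.
The state is a dict: "t": time; "qpos": joint angles; "joint_velocities": joint speeds; "tau": joint torques, N m; "tool_pos": TCP position; "tool_rot": TCP orientation; "force": force on the tool from outside, world axes, zero at the start; "torque": the same for the moment, N m; "gripper_width": opening from 0.0 (shut) to 1.0 (fully open).
Only numpy, scipy, OpenCV 4.12 (cv2) and the standard library are available. Lean on these libraries where they do the work, as an engineer would, in place of code of your own. Each camera call takes 0.05 s, during which the arm holds its last target. There are 200 camera calls.

TASK

Seat the cap of the small green-capped bottle in the bench press: push the carriage that carries the bottle fully home with the fingers, then reach down through the window of the yellow guard and press the red lever paddle all the way down with the fingertips, so that the press foot bears on the cap. Finish while still holding the lever fully down. Never touch the guard, do not press the lever before the carriage is home, do not lift or tip the bottle, and leave the things standing around the press where they are; nothing is to be grasped.

Things in the scene. Friction and masses are not known exactly. Their poses are not given: they have to be found in the camera images.
- press: Bench press fixed to the worktop, grey base plate 236 (x) x 180 (y) mm with a 90 mm wide tongue to y = -220 mm under the carriage, its top 20 mm up. Origin: on the worktop below the press foot, where the bottle stands when the carriage is home. x points from the lever's free end (robot's side) to its rear hinge; y is the direction in which the carriage is pushed in. Turned up to 0.3 rad about vertical.
- window (a point): Centre of the guard's window, level with the guard's upper face, 176 mm above the worktop; axes as the press. Clear opening 84 mm along press x by 110 mm along press y, centred above the lever paddle; yellow frame 6 mm thick.
- guard: Fixed guard of the press, not to be touched by any part of the robot: yellow frame, four posts, clear panels at front, sides and top behind the window; upper face 176 mm up. Origin and axes of press; spans x -130 to +100 mm, y -80 to +80 mm. The side where the carriage enters (-y) is open below 114 mm.
- paddle (a point): Red lever paddle under the window, 42 (press x) x 50 (press y) x 12 mm. This point: centre of its upper face. Lever up: about 158 mm above the worktop, leaning 0.27 rad; fully down: level, 126 mm up (50 mm below the guard's upper face), its centre under 8 mm further towards the robot. A spring returns it when let go.
- lever_angle (a joint): Lever angle in rad: 0 up, 0.27 fully down against its stop. About 5 N at the paddle starts it, rising to about 10 N at the bottom with a bottle under the foot.
- carriage (a joint): Travel of the carriage in m along press y: 0 fully out, 0.080 fully home against its stop. It starts fully out. About 3 N of friction holds it where it is left.
- push_face (a point): Point on the outer face of the carriage's upright blue push plate, centred across the plate, 90 mm above the worktop; the plate is 62 mm wide along press x, 8 mm thick, its top edge 105 mm above the worktop. The face looks along press -y (outwards); press on it along press +y. When the carriage is home the face stands 50 mm outside the guard.
- bottle: Small white bottle with a green cap, 33 mm across, 58 mm tall, loose, standing in the carriage's white nest (14 mm deep). Origin: centre of its underside, 30 mm above the worktop while it stands in the nest; z is up along the bottle.
- foot: Sprung rubber press foot 22 mm across under the lever. Origin: centre of its underside. With the lever fully down and the bottle beneath, its spring bears on the cap with about 5 N.
- brown_bottle: Loose bystander: brown bottle with a black cap, 52 mm across, 105 mm tall. Origin: centre of its underside.
- white_bottle: Loose bystander: white bottle with a red cap, 48 mm across, 95 mm tall. Origin: centre of its underside.
- orange_cup: Loose bystander: specimen cup with an orange lid, 63 mm across, 65 mm tall. Origin: centre of its underside.
- timer: Loose bystander: white bench timer, 62 x 68 x 19 mm, lying flat. Origin: centre of its underside.
- lever: The press lever with its red paddle: dark steel arm from the rear hinge to the paddle. Origin: on the hinge axis, 60 mm behind the press origin and 118 mm above the worktop.

How it is judged:
By the outcome, as a careful person would: the job done as asked, in the order asked, and still so for the second after the job is handed in, while the arm keeps its last pose, push and grip.
It also fails if it takes over 40 s, if anything falls off the work surface, if the arm or the gripper's body presses on something with over 40 N, if the wrist force passes 120 N, or if a joint passes its speed limit or range.

## Working session

There is one attempt and no reset: what is moved stays moved. The work goes in short steps, Python scripts to look and compute and a tool call to move; the robot and the scene stay as the last step left them, time stands still between calls to the robot, and variables do not carry over. Pictures are saved under pics/ and viewed, about 8 in all and at most 12, crops included, and the job is handed in when it is done.

Besides the shell and the picture viewer there is one more tool, called by a JSON object that holds its "name" and its "arguments", one argument or row to a line. send_rows: Moves the arm, as the interface text tells. Its arguments: {"type":"object","properties":{"steps":{"type":"string"}},"required":["steps"]}

```bash
mkdir -p pics; python3 - <<'E'
from workcell import robot, capture, calibration
import cv2
for n in("scene","top"):
    c=calibration(n);print(n,c)
    cv2.imwrite(f"pics/{n}0.png",capture(n))
print(calibration("wrist"));print(robot.state())
E
```

```text
scene {'K': array([[426.87262348,   0.        , 279.50697734],
       [  0.        , 426.87262348, 212.42438254],
       [  0.        ,   0.        ,   1.        ]]), 'xyz': array([ 0.03078491, -0.6713916 ,  1.06474802]), 'orientation': array([ 0.89204116,  0.34489799, -0.10739129, -0.27161565])}
top {'K': array([[466.86900999,   0.        , 284.80560049],
       [  0.        , 466.86900999, 217.62244644],
       [  0.        ,   0.        ,   1.        ]]), 'xyz': array([0.34591502, 0.00530632, 1.28229055]), 'orientation': array([-0.70156808, -0.06624147,  0.04391809,  0.70815641])}
{'K': array([[325.1922621 ,   0.        , 281.64181021],
       [  0.        , 325.1922621 , 211.42078454],
       [  0.        ,   0.        ,   1.        ]]), 'hand_eye': array([[ 9.99998705e-01, -9.27544565e-04,  1.31514490e-03,
         9.67524069e-05],
       [-4.88428833e-04, -9.53576507e-01, -3.01150471e-01,
        -7.62278896e-02],
       [ 1.53342176e-03,  3.01149439e-01, -9.53575725e-01,
        -1.42755032e-01],
       [ 0.00000000e+00,  0.00000000e+00,  0.00000000e+00,
         1.00000000e+00]])}
{'t': 0.1, 'qpos': array([-1.31217032,  0.52195117, -0.03628087,  1.59995336,  0.02121336,
        1.02109558, -0.11278503]), 'joint_velocities': array([ 6.81389075e-04, -9.78830006e-04, -9.31946382e-05, -2.41074336e-03,
        3.03697261e-03,  6.34350233e-04, -5.38277222e-04]), 'tau': array([ 5.17014603e-03, -9.28493643e+01,  1.98519856e+00, -3.70537627e+01,
        1.83355721e-02,  5.33653074e-03, -7.42743987e-05]), 'tool_pos': array([0.20179648, 0.59120655, 0.23078498]), 'tool_rot': array([ 3.38983421e-04,  8.13314085e-01,  5.81824662e-01, -3.82767259e-04]), 'force': array([-0.14993731,  0.07278922, -0.20528405]), 'torque': array([-0.04035289, -0.00951133, -0.04409932]), 'gripper_width': 0.9983208696872274}
```

View pics/scene0.png

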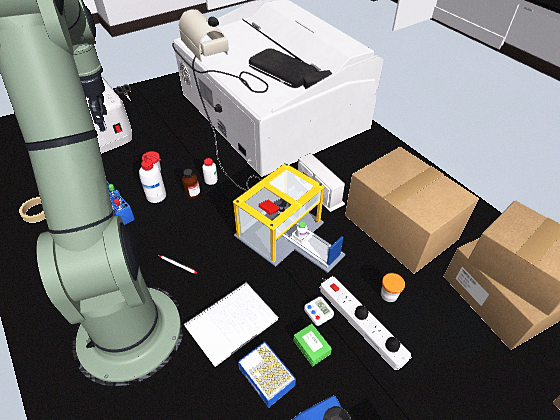

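View pics/top0.png

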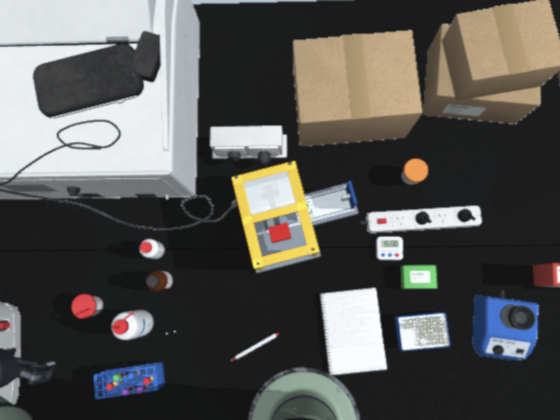

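The scene view shows the press at about (285,215), with the yellow guard, the red paddle at (270,207) and the blue push plate at (335,248). The top view shows the guard's quad from (233,180) to (320,252), with the paddle at (279,233) and the blue plate at (353,194). I'll enlarge both.

```bash
python3 - <<'E'
import cv2, numpy as np
a=cv2.imread("pics/top0.png")[150:285,220:370];b=cv2.imread("pics/scene0.png")[155:275,225:355]
A=cv2.resize(a,None,fx=4,fy=4,interpolation=cv2.INTER_CUBIC)
B=cv2.resize(b,None,fx=4,fy=4,interpolation=cv2.INTER_CUBIC)
cv2.imwrite("pics/cropA.png",A);cv2.imwrite("pics/cropB.png",B)
E
```

```text
(no output)
```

View pics/cropA.png

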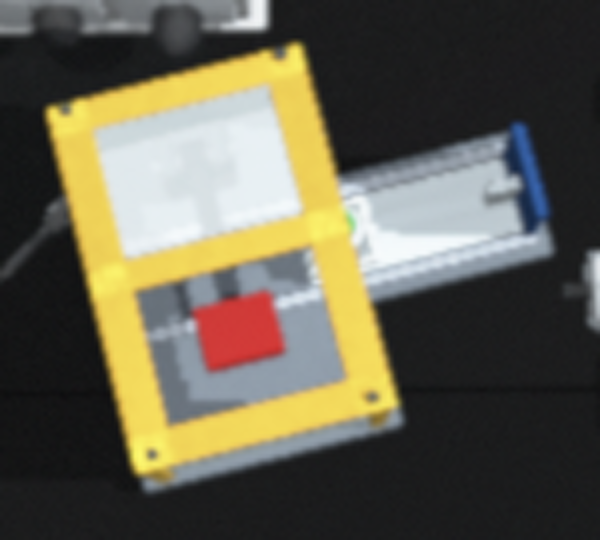

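View pics/cropB.png

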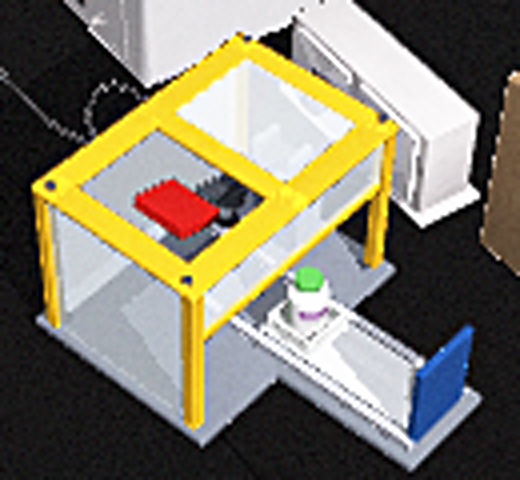

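Crop A gives the guard's outer corners clearly at (47,107), (300,43), (400,410) and (140,475). Crop B has the same corners at (33,185), (243,36), (397,128) and (190,293). I also have the window's corners and the blue plate's top edge in both views.

```bash
cat > h.py <<'E'
import numpy as np
from scipy.spatial.transform import Rotation as R
from scipy.optimize import least_squares
from workcell import calibration
def rot(q): return R.from_quat(np.roll(q,-1)).as_matrix()
def proj(n,P):
    c=calibration(n); p=(np.atleast_2d(P)-c["xyz"])@rot(c["orientation"]); p=p*[1,-1,-1]
    u=p@c["K"].T; return u[:,:2]/u[:,2:]
def px(n,u):
    o=np.array([220,150] if n=="top" else [225,155]); return o+(np.array(u,float)+.5)/4-.5
def tri(ut,us): # triangulate
    f=lambda X: np.r_[proj("top",X)[0]-ut,proj("scene",X)[0]-us]
    s=least_squares(f,[.5,0,.1]); return s.x,np.abs(s.fun).max()
E
python3 - <<'E'
from h import *
C=np.array([[100,80],[100,-80],[-130,-80],[-130,80]])/1000
T=px("top",[(47,107),(302,43),(401,409),(138,475)]);S=px("scene",[(243,36),(397,128),(190,293),(33,185)])
def f(v,which="both"):
    x,y,z,a=v; c,s=np.cos(a),np.sin(a)
    W=np.c_[C@np.array([[c,s],[-s,c]])+[x,y],np.full(4,z)]
    r=[]
    if which!="s": r.append(proj("top",W)-T)
    if which!="t": r.append(proj("scene",W)-S)
    return np.concatenate(r).ravel()
for w in("both","t","s"):
    s=least_squares(f,[.5,0,.176,.25],args=(w,)); print(w,s.x.round(4),np.abs(s.fun).round(1).max())
for nm,t,sc in [("padBL",(210,371),(178,237)),("padTL",(195,308),(136,205)),("padTR",(272,291),(170,180)),("padBR",(286,350),(218,212)),
  ("plateTop far(+x) outer",(526,124),(472,328)),("plateTop near outer",(548,217),(416,372))]:
    print(nm,*tri(px("top",t),px("scene",sc)))
print(proj("top",[.5,0,0]))
E
```

```text
both [0.545  0.0675 0.1728 0.2397] 1.6
t [0.5441 0.0667 0.1812 0.2433] 0.3
s [0.5582 0.0883 0.1475 0.2296] 0.6
padBL [0.47804272 0.06962507 0.10623486] 5.193266069860158
padTL [0.4941299  0.08856768 0.12294002] 6.291628449973928
padTR [0.49394017 0.03852175 0.19360524] 6.703713624441889
padBR [0.48233405 0.02036406 0.17528958] 5.145924664738402
plateTop far(+x) outer [ 0.62418476 -0.12869898  0.10473373] 0.7110037160970251
plateTop near outer [ 0.56238258 -0.14040218  0.10974278] 0.6348818439602724
[[301.28702264 234.51581095]]
```

{"name": "send_rows", "arguments": {
  "steps": "0 0 5 0 0 0 1; 0 0 5 0 0 -0.08 1; 2.6 -5 1 0 0 -0.1 1; 3 -5.5 0 0 0 -0.1 1; 3 -5.5 0 0 0 -0.1 1; 3 -5.5 0 0 0 -0.1 1; 3 -5.5 0 0 0 -0.1 1; 3 -5.5 0 0 0 -0.1 1; 3 -5.5 0 0 0 -0.1 1; 3 -5.5 0 0 0 -0.1 1; 3 -5.5 0 0 0 -0.1 1; 0 0 0 0 0 -0.02 1"
}}

```text
t: 1.6
tool_pos: [0.4685, 0.0984, 0.3413]
tool_rot: [0.001, 0.993, 0.116, 0.0]
force: [-0.9, 0.8, 0.2]
gripper_width: 0.0
```

```bash
python3 - <<'E'
from h import *
from workcell import robot, capture
import cv2, json
s=robot.state(); im=capture("wrist"); cv2.imwrite("pics/w1.png",im)
print(s["t"],s["tool_pos"],s["tool_rot"],s["qpos"].round(3),s["gripper_width"])
json.dump([list(s["tool_pos"]),list(s["tool_rot"])],open("w1.json","w"))
E
```

```text
1.6 [0.46848435 0.09837651 0.34125894] [6.10210676e-04 9.93198442e-01 1.16432276e-01 8.65197822e-05] [-0.702  0.181  0.436  1.837 -0.082  1.141 -0.005] 1.6080910137310673e-05
```

View pics/w1.png

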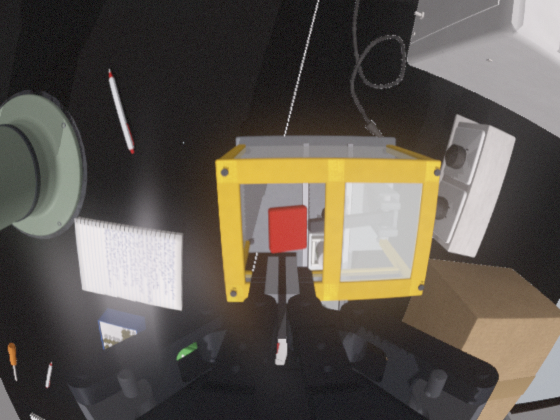

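The wrist view shows the guard's upper face with corners at about (217,160), (440,158), (432,296) and (227,300). The paddle spans (268,207) to (307,251), and the window's inner left edge is at x≈245 and its right edge at ≈326. I'll fit the press pose from all three views.

```bash
cat >> h.py <<'E'
def projw(tp,tr,P):
    c=calibration("wrist");K=c["K"];H=c["hand_eye"]
    p=(np.atleast_2d(P)-tp)@rot(tr); p=(p-H[:3,3])@H[:3,:3]; p=p*[1,-1,-1]
    th=np.arctan2(np.hypot(p[:,0],p[:,1]),p[:,2]); ph=np.arctan2(p[:,1],p[:,0])
    return np.c_[K[0,2]+K[0,0]*th*np.cos(ph),K[1,2]+K[1,1]*th*np.sin(ph)]
E
python3 - <<'E'
from h import *
import json
tp,tr=map(np.array,json.load(open("w1.json")))
C=np.array([[100,80],[100,-80],[-130,-80],[-130,80]])/1000
T=px("top",[(47,107),(302,43),(401,409),(138,475)]);S=px("scene",[(243,36),(397,128),(190,293),(33,185)])
Wp=np.array([(440,158),(432,296),(227,300),(217,160)],float)
def w(v,C,z):
    c,s=np.cos(v[2]),np.sin(v[2]); return np.c_[C@np.array([[c,s],[-s,c]])+v[:2],np.full(len(C),z)]
def f(v,m="tsw",z=.176):
    P=w(v,C,v[3] if len(v)>3 else z);r=[]
    if "t" in m:r.append(proj("top",P)-T)
    if "s" in m:r.append(proj("scene",P)-S)
    if "w" in m:r.append(projw(tp,tr,P)-Wp)
    return np.concatenate(r).ravel()
for m in("tsw","tw","t","w","s"):
    s=least_squares(f,[.5,0,.25],args=(m,)); print(m,s.x.round(4),np.abs(s.fun).max().round(1))
    s=least_squares(f,[.5,0,.25,.176],args=(m,)); print("   z free",s.x.round(4))
# press-frame back-projection of pixels on known height
def back(pr,u,z,v):
    g=lambda q: (pr(w(v,np.array([q]),z))-u).ravel()
    return (least_squares(g,[-.06,0]).x*1000).round(1)
for m in("w","t"):
    v=least_squares(f,[.5,0,.25],args=(m,)).x
    if m=="w":
        pr=lambda P:projw(tp,tr,P); win=[(243,183),(325,183)];pad=[(268,208),(306,205),(307,250),(270,252)]
    else:
        pr=lambda P:proj("top",P); win=px("top",[(133,288),(310,247),(345,380),(168,425)]);pad=px("top",[(195,308),(272,291),(286,350),(210,371)])
    print(m,"win",[back(pr,u,.176,v) for u in win],"pad",[back(pr,u,.158,v) for u in pad])
E
```

```text
tsw [0.5464 0.0694 0.2545] 7.8
   z free [0.5464 0.0694 0.2545 0.1757]
tw [0.5467 0.0696 0.2563] 7.4
   z free [0.5464 0.07   0.2562 0.1777]
t [0.5449 0.067  0.2433] 0.4
   z free [0.5441 0.0667 0.2433 0.1812]
w [0.547  0.0702 0.2591] 6.8
   z free [0.5466 0.0709 0.2589 0.1788]
s [0.5429 0.0656 0.2332] 1.6
   z free [0.5582 0.0883 0.2296 0.1475]
w win [array([-105.5,   56.1]), array([-25.7,  54.2])] pad [array([-83. ,  24.6]), array([-43.1,  26.9]), array([-42. , -24.8]), array([-82.8, -26.1])]
t win [array([-20.7,  56.2]), array([-23.4, -52.9]), array([-106.2,  -52.8]), array([-105.8,   55.6])] pad [array([-39.2,  23.6]), array([-40.9, -24.3]), array([-78. , -23.6]), array([-78.8,  24.1])]
```

The views agree within about 3 mm, so I'm taking the press at (0.545, 0.068) with yaw 0.245. The plate face triangulated to where the press model puts it, within 3 mm. Next I go outside the push plate, leaning the hand away from the guard.

{"name": "send_rows", "arguments": {
  "steps": "2.3 -4.7 0 0.04 0.01 0.01 1; 2.3 -4.7 0 0.04 0.01 0 1; 2.3 -4.7 0 0.04 0.01 0 1; 2.4 -4.7 0 0.04 0.01 0 1; 2.4 -4.7 0 0.04 0.01 0 1; 2.3 -4.7 0 0.0425 0.01 0 1; 0 0 -5 0 0 0 1; 0 0 -5 0 0 0 1; 0 0 -5 0 0 0 1; 0 0 -5 0 0 0 1; 0 0 -3.5 0 0 0 1; 0 0 -1.5 0 0 0 1"
}}

```text
t: 3.15
tool_pos: [0.6067, -0.1778, 0.0893]
tool_rot: [-0.125, 0.984, 0.125, -0.016]
force: [0.1, 1.0, -0.2]
gripper_width: 0.001
```

```bash
cat >> h.py <<'E'
PR=np.array([.545,.068]);YAW=.245
def topress(p):
    d=np.array(p[:2])-PR;c,s=np.cos(YAW),np.sin(YAW);return np.round(1000*np.r_[c*d[0]+s*d[1],-s*d[0]+c*d[1],p[2]],1)
E
python3 - <<'E'
from h import *
from workcell import robot, capture
import cv2
s=robot.state();print(topress(s["tool_pos"]),s["tool_pos"],s["tool_rot"],s["force"])
a=cv2.resize(capture("scene")[120:300,180:420],None,fx=3.3,fy=3.3);cv2.imwrite("pics/s2.png",a)
E
```

```text
[ 2.000e-01 -2.534e+02  8.930e+01] [ 0.60669192 -0.17780558  0.08928336] [-0.12461691  0.98412451  0.12536998 -0.01587261] [ 0.10913905  1.01059781 -0.23836619]
```

View pics/s2.png

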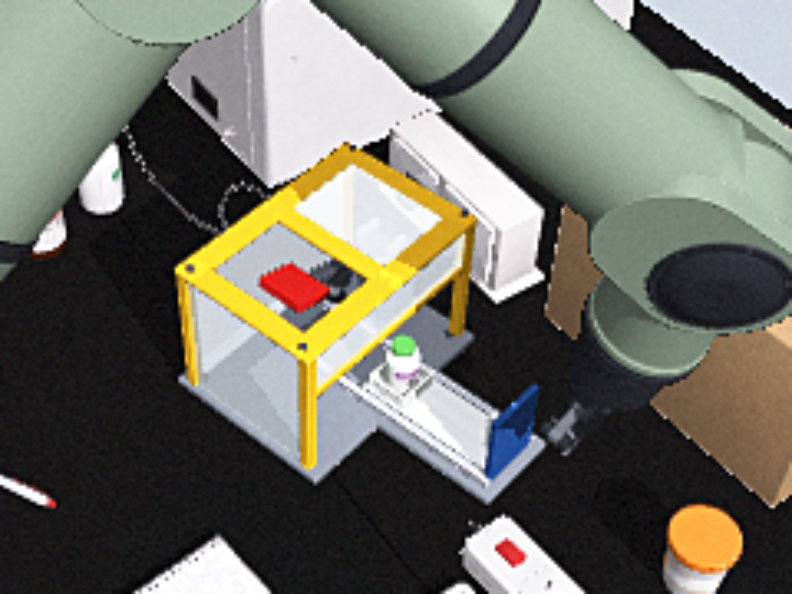

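The shut fingers hang just outside the blue plate, and the bottle stands upright in the nest. Now I push gently.

{"name": "send_rows", "arguments": {
  "steps": "-0.24 0.97 -0.4 0 0 0 1; -0.24 0.97 0 0 0 0 1; -0.12 0.49 0 0 0 0 1; -0.12 0.49 0 0 0 0 1; -0.12 0.49 0 0 0 0 1; -0.24 0.97 0 0 0 0 1; -0.24 0.97 0 0 0 0 1; -0.24 0.97 0 0 0 0 1"
}}

```text
t: 4.2
tool_pos: [0.5915, -0.1157, 0.0874]
tool_rot: [-0.124, 0.984, 0.125, -0.015]
force: [0.3, -3.0, 2.3]
gripper_width: -0.001
```

{"name": "send_rows", "arguments": {
  "steps": "-0.24 0.97 0 0 0 0 1; -0.24 0.97 0 0 0 0 1; -0.24 0.97 0 0 0 0 1; -0.24 0.97 0 0 0 0 1; -0.12 0.49 0 0 0 0 1; 0 0 0 0 0 0 1"
}}

```text
t: 4.95
tool_pos: [0.5807, -0.0718, 0.0872]
tool_rot: [-0.124, 0.984, 0.125, -0.015]
force: [0.3, -0.2, -0.0]
gripper_width: 0.0
```

```bash
python3 - <<'E'
from h import *
from workcell import robot
s=robot.state();print(topress(s["tool_pos"]),s["force"])
E
```

```text
[   0.8 -144.3   87.2] [ 0.28301122 -0.17022916 -0.04002588]
```

Nearly home. I go on in small steps until the force rises against the stop.

{"name": "send_rows", "arguments": {
  "steps": "-0.07 0.29 0 0 0 0 1; -0.07 0.29 0 0 0 0 1; -0.07 0.29 0 0 0 0 1; 0 0 0 0 0 0 1"
}}

```text
t: 5.45
tool_pos: [0.5793, -0.0664, 0.0873]
tool_rot: [-0.122, 0.985, 0.124, -0.014]
force: [2.6, -13.8, -2.1]
gripper_width: -0.004
```

{"name": "send_rows", "arguments": {
  "steps": "-0.05 0.2 0 0 0 0 1; 0 0 0 0 0 0 1"
}}

```text
t: 5.7
tool_pos: [0.5793, -0.0661, 0.0874]
tool_rot: [-0.121, 0.985, 0.123, -0.013]
force: [4.6, -21.7, -3.5]
gripper_width: 0.005
```

```bash
python3 - <<'E'
from h import *
from workcell import robot, capture
import cv2
s=robot.state();print(topress(s["tool_pos"]),s["force"])
a=cv2.resize(capture("scene")[120:300,180:420],None,fx=3.3,fy=3.3);cv2.imwrite("pics/s3.png",a)
E
```

```text
[   0.7 -138.4   87.4] [  4.58010413 -21.71439347  -3.4681633 ]
```

View pics/s3.png

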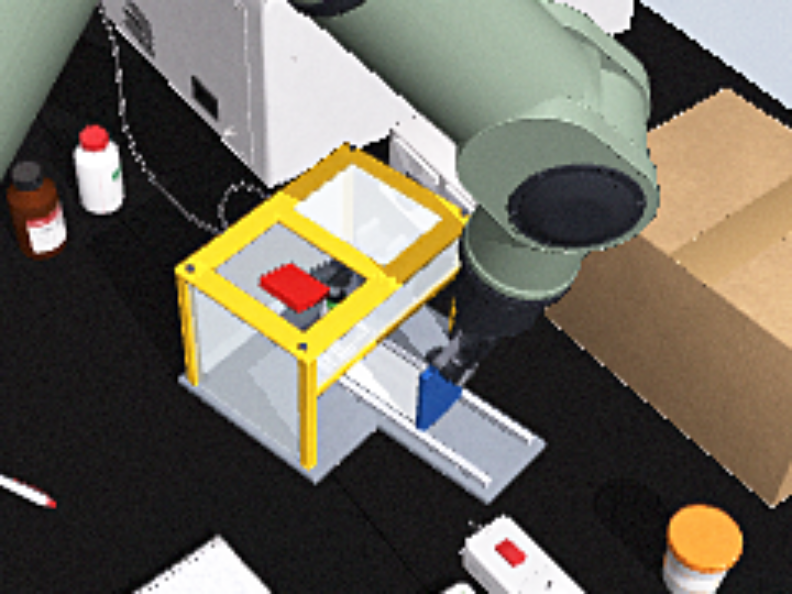

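The carriage is home: 8 N more force moved it only 0.3 mm. The lever is still up and the bottle is under the foot. I retreat, rise, straighten the hand and turn the jaw axis along press y, the longer side of the window.

{"name": "send_rows", "arguments": {
  "steps": "1.2 -4.8 0 0 0 0 1; 0 0 5 0 0 0 1; 0 0 5 0 0 0 1; 0 0 5 0 0 0 1; 0 0 5 -0.12 -0.03 0 1; 0 0 1 -0.12 -0.03 0 1; -1.8 2.8 0 0 0 0.17 1; -1.8 2.8 0 0 0 0.17 1; -1.8 2.8 0 0 0 0.17 1; -1.8 2.8 0 0 0 0.17 1; -1.8 2.8 0 0 0 0.17 1; -1.8 2.8 0 0 0 0.17 1"
}}

```text
t: 7.25
tool_pos: [0.4813, 0.0593, 0.2973]
tool_rot: [-0.001, 0.803, 0.596, -0.001]
force: [0.2, 0.3, 0.8]
gripper_width: 0.003
```

{"name": "send_rows", "arguments": {
  "steps": "0 0 0 0 0 0.17 1; 0 0 0 0 0 0.17 1; 0 0 0 0 0 0.17 1; 0 0 0 0 0 0 1"
}}

```text
t: 7.75
tool_pos: [0.482, 0.0583, 0.2973]
tool_rot: [-0.001, 0.629, 0.778, -0.001]
force: [0.0, -0.2, -0.0]
gripper_width: 0.0
```

```bash
python3 - <<'E'
from h import *
from workcell import robot, capture
import cv2
s=robot.state();print(s["t"],topress(s["tool_pos"]),s["tool_pos"],s["force"],s["qpos"].round(2));M=rot(s["tool_rot"]);print(M.round(3),np.arctan2(M[1,0],M[0,0]))
a=cv2.resize(capture("scene")[140:280,200:380],None,fx=3.1,fy=3.1);w=cv2.resize(capture("wrist"),None,fx=.0+1,fy=1)
cv2.imwrite("pics/s4.png",a);cv2.imwrite("pics/w4.png",w)
E
```

```text
7.75 [-63.5   5.8 297.3] [0.48202963 0.05826244 0.29728878] [ 0.00356691 -0.21345457 -0.03085108] [-0.45  0.23  0.26  1.88 -0.07  1.04  1.61]
[[-0.209  0.978 -0.003]
 [ 0.978  0.209  0.   ]
 [ 0.001 -0.003 -1.   ]] 1.781375316487889
```

View pics/w4.png

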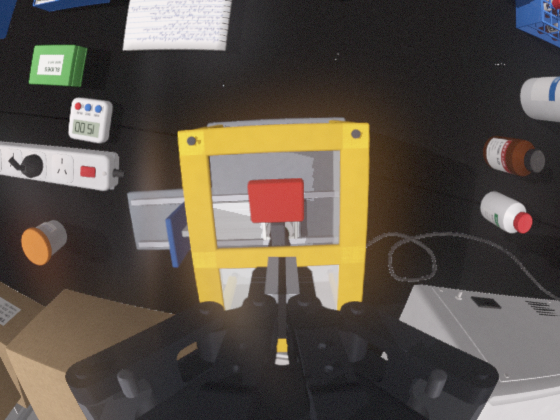

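The wrist view shows the window's inner corners at about (209,153), (340,152), (341,244) and (215,247), and the paddle's at (248,180), (303,179), (303,221) and (250,222). I'll locate both.

```bash
python3 - <<'E'
from h import *
from workcell import robot
s=robot.state();tp,tr=s["tool_pos"],s["tool_rot"]
def bk(u,z): return least_squares(lambda q:(projw(tp,tr,[q[0],q[1],z])-u).ravel(),[.48,.05]).x
for nm,pts,zs in (("win",[(209,153),(340,152),(341,244),(215,247)],[.176]*4),("pad",[(248,180),(303,179),(303,221),(250,222)],[.164,.164,.152,.152]),("outer top",[(179,132),(369,123)],[.176]*2)):
    P=np.array([bk(u,z) for u,z in zip(pts,zs)]);print(nm,P.mean(0).round(4),[topress([*p,0])[:2] for p in P],"mean",topress([*P.mean(0),0])[:2])
E
```

```text
win [0.4804 0.0523] [array([-109.7,  -53.3]), array([-106.2,   54.8]), array([-24.5,  56.6]), array([-25.6, -56.2])] mean [-66.5   0.5]
pad [0.4859 0.0531] [array([-82.8, -23.4]), array([-81.8,  24.3]), array([-39.2,  24.2]), array([-40. , -25.6])] mean [-60.9  -0.1]
outer top [0.419  0.0373] [array([-129.2,  -77.9]), array([-130.2,   79.5])] mean [-129.7    0.8]
```

{"name": "send_rows", "arguments": {
  "steps": "-0.1 -0.6 0 0 0 0.035 1; 0 0 -4 0 0 0 1; 0 0 -4 0 0 0 1; 0 0 -2 0 0 0 1; 0 0 -1 0 0 0 1; 0 0 0 0 0 0 1"
}}

```text
t: 8.6
tool_pos: [0.4812, 0.0522, 0.1873]
tool_rot: [-0.001, 0.615, 0.788, -0.001]
force: [-0.2, -0.4, 0.7]
gripper_width: -0.001
```

```bash
python3 - <<'E'
from h import *
from workcell import robot, capture
import cv2
s=robot.state();print(s["t"],topress(s["tool_pos"]),s["force"])
cv2.imwrite("pics/w5.png",capture("wrist")[60:360,100:480])
E
```

```text
8.6 [-65.7   0.2 187.3] [-0.18714229 -0.3518225   0.73687993]
```

View pics/w5.png

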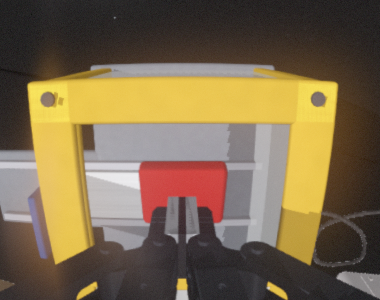

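The fingertips are centred on the paddle, inside the window. I descend slowly.

{"name": "send_rows", "arguments": {
  "steps": "0 0 -1 0 0 0 1; 0 0 -1 0 0 0 1; 0 0 -0.6 0 0 0 1; 0 0 -0.6 0 0 0 1; 0 0 -0.6 0 0 0 1; 0 0 0 0 0 0 1"
}}

```text
t: 9.4
tool_pos: [0.4812, 0.0521, 0.149]
tool_rot: [-0.001, 0.615, 0.789, -0.001]
force: [-2.5, -0.5, 5.4]
gripper_width: 0.001
```

{"name": "send_rows", "arguments": {
  "steps": "0 0 -0.6 0 0 0 1; 0 0 -0.6 0 0 0 1; 0 0 -0.5 0 0 0 1; 0 0 -0.4 0 0 0 1; 0 0 0 0 0 0 1"
}}

```text
t: 10.02
tool_pos: [0.4806, 0.0519, 0.1281]
tool_rot: [-0.001, 0.615, 0.789, -0.001]
force: [-6.5, -1.1, 8.8]
gripper_width: 0.002
```

{"name": "send_rows", "arguments": {
  "steps": "0 0 -0.2 0 0 0 1; 0 0 -0.2 0 0 0 1; 0 0 0 0 0 0 1"
}}

```text
t: 10.4
tool_pos: [0.4807, 0.0519, 0.1252]
tool_rot: [-0.001, 0.615, 0.788, -0.001]
force: [-13.9, -2.2, 33.4]
gripper_width: -0.002
```

{"name": "send_rows", "arguments": {
  "steps": "0 0 0.04 0 0 0 1; 0 0 0 0 0 0 1; 0 0 0 0 0 0 1"
}}

```text
t: 10.78
tool_pos: [0.4807, 0.052, 0.1254]
tool_rot: [-0.001, 0.615, 0.789, -0.001]
force: [-11.4, -1.6, 27.3]
gripper_width: 0.004
```

```bash
python3 - <<'E'
from h import *
from workcell import robot, capture
import cv2
s=robot.state();print(s["t"],topress(s["tool_pos"]),s["force"])
a=cv2.resize(capture("scene")[140:290,200:360],None,fx=3,fy=3);w=capture("wrist")[60:360,140:430]
w=cv2.copyMakeBorder(w,0,150,0,0,cv2.BORDER_CONSTANT);cv2.imwrite("pics/f.png",np.hstack([a,w]))
E
```

```text
10.775 [-66.3   0.  125.4] [-11.38093618  -1.61075072  27.3397947 ]
```

View pics/f.png

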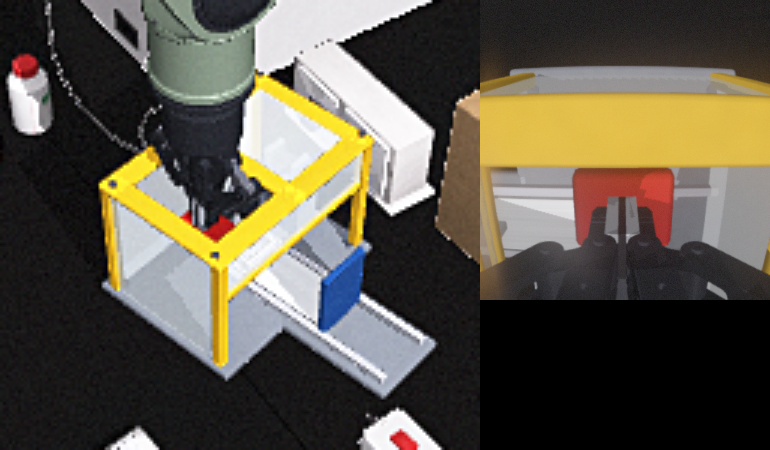

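The paddle is level under the fingertips, the carriage is still home and the hand is clear of the frame. I'm handing in.

```bash
python3 -c "
from workcell import job,robot
print(job.sign_off());s=robot.state();print(s['t'],s['tool_pos'],s['force'])"
```

```text
the job is handed in; nothing more can be done
None
the job is handed in; nothing more can be done
```

I pushed the carriage home with the shut fingers, then reached through the guard window and pressed the lever down. I handed in at about 10.8 s, still holding it down.

- **Carriage:** It stopped with the fingers within about 3 mm of where I expected. Force then rose from 14 to 22 N with only 0.3 mm more travel. The last picture still shows it home.
- **Lever:** The fingertips stopped at 125.4 mm, against 126 mm given for fully down. The upward force jumped from 9 to 33 N at the stop, and I eased it to about 27 N for the hold. There was also a steady sideways force of about 11 N, which I put down to friction on the paddle.
- **Guard and other objects:** I saw no sign of contact with the guard in the pictures or forces. The bystanders visible in the last pictures appeared undisturbed, but I did not measure them again.
- **Bottle and foot:** The bottle stood upright in its nest before the push, and its cap was under the lever afterwards. The foot on the cap was hidden from view, so I inferred that contact from the lever reaching its stop.
- **Disagreement between views:** The wrist-camera fit of the guard disagreed by up to 7 pixels, and the camera positions differed by about 3–5 mm. A closer look at the window before pressing agreed with the pose I used to about 3 mm.

The hand-in reported no verdict, and the state could not be read afterwards.

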